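# Set the tea warmer's heat lever to the third click

### The arm

A 6-joint arm with a two-finger parallel gripper is mounted at the origin on the work surface. World frame = base frame: x ahead of the robot, y to its left, z up, the work surface at z = 0. Lengths are in m, angles in rad, forces in N, time in s.
With the tool pointing down it reaches from about 0.35 to 0.775 m from the base axis. Payload 7.3 kg.
Tool frame: the origin (TCP) lies midway between the tips of the shut fingers; the grasp point (between the pads) lies grasp_offset behind it (grasp_offset is the distance from the TCP to the grasp point, in m); z points along the fingers, y is the line along which they close (so a half turn about z gives the same grasp; the last joint's range is limited). The gripper opens to 92 mm and grips with 3 to 60 N. Pads are 19 mm wide; open, the fingers measure 130 mm over their backs; the gripper's body (75 mm by 190 mm) begins 47 mm behind the grasp point.
Start: joints at [1.034, 0.342, 1.524, -0, 1.275, -0.146], TCP at [0.2, 0.485, 0.227] pointing down, gripper open.
Joint ranges: [-2.53, 2.53], [-0.77, 2.02], [0.04, 2.7], [-1, 4.14], [0.28, 2.66], [-3.11, 3.11]. Speed limits (rad/s): [2.57, 2.57, 3.14, 3.14, 3.14, 3.14].

### API

Orientations are given as [roll, pitch, yaw] about the fixed x, y, z axes, in that order (R = Rz(yaw) Ry(pitch) Rx(roll)).
In Python, from cell import * gives the robot as it stands.
- The arm moves only by the tool step_arm, never from a script. Its argument "plan" is a list of rows, each a list of 5 numbers: the closure, from -1 (fully open) to 1 (shut), then the shift along the tool's x, y, z in m, then the turn about the tool's z in rad. In form: [[hand, x, y, z, twist], ...]. A call has 1 to 20 rows; each row is the pose to reach, as a shift and turn from the pose commanded when the call began, along the tool's axes at that moment; what a row does not reach only later rows make up. A row lasts 1/8 s, in which the tool goes at most 62.5 mm and 10.7 degrees, less where a joint would pass 70% of its speed; a pose out of reach is approached as far as the arm can. A call with a gripper value outside its range is refused whole. The fingers move at their own pace and stop on an object; "grip_force" is the grip in N (left out, the last holds). Time passes only in rows, so rows that repeat a pose let the fingers close. It gives the time, the measured TCP pose, the force, the opening and the grip force at its end, in the units of the state.
- observe(): the state, without advancing time (a new reading comes with each control period).
- read_camera(name): name is "side" or "top"; returns a dict with "img" (420x560x3 uint8, red, green, blue), "range_z" (420x560 float32, m along the optical axis (not along the pixel's ray), 0 where there is no reading), "fx", "fy", "cx", "cy" (pixels), "R" (3x3) and "t" (3): a world point X has camera coordinates R X + t. Camera axes: x right, y down, z forward; pixel columns grow to the right and rows downward; lengths in m; the calibration is good to about 2 mm. A picture is of the moment at which its call begins.
- hand_in(): hands the job in; it is judged then, once.
The state is a dict: "time": time; "qpos": joint angles; "qvel": joint speeds; "joint_efforts": joint torques, N m; "tool_pos": TCP position; "tool_rot": TCP orientation; "contact_force": force on the tool from outside, world axes, zero at the start; "torque": the same for the moment, N m; "opening": finger opening in m; "grip_force": force on a finger pad.
Only numpy, scipy, OpenCV 4.12 (cv2) and the standard library are available. Lean on these libraries where they do the work, as an engineer would, in place of code of your own. Each camera call takes 0.05 s, during which the arm holds its last target. There are 200 camera calls.

### The job

Set the tea warmer under the teapot to medium heat: push its heat lever gently with a fingertip along the slot to the third click up from off (the off end itself does not count as a click), never running past that click, and leave it sitting there. Do not lift, tip or shift the warmer, the teapot with its lid, the flask or the mugs.

Things in the scene. Friction and masses are not known exactly. Their poses are not given: they have to be found in the camera images.
- warmer: tea warmer: white flat box, 270 (x) by 280 (y) by 58 mm high, 2.5 to 3.2 kg, loose on rubber feet. Origin: centre of its underside, z up. Its top is a dark control strip with the lever's slot (x = -130 to -58 mm, the robot's side), then a black heating surface 63 mm above the trolley (x = -46 to 128 mm) that carries the teapot.
- slot_mid (a point): middle of the heat lever's slot, on the control strip 58 mm above the trolley, 88 mm from the warmer's centre along its -x. The slot runs along the warmer's y. White marks on its robot side show the six lever positions, 18 mm apart: a dot for off at y = -45 mm, then five bars, each longer than the last, for clicks 1 to 5 (y = -27, -9, 9, 27, 45 mm). Axes as the warmer's.
- lever (a joint): travel of the heat lever, m, towards the warmer's +y: off 0 (end stop), click 1 0.018, 2 0.036, 3 0.054, 4 0.072, 5 0.090 (end stop). Starts at rest at off or click 1. A click stop holds it in each: a slow push out of one rises to 5 to 7 N after 4.5 mm and fades to nothing at 9 mm, half way; then it snaps ahead of the finger by itself into the next click and stays there.
- lever_top (a point): middle of the top of the heat lever: an upright bare steel tab, 10 mm along the slot (warmer y) and 28 mm across it (warmer x). Its top is 83 mm above the trolley, 25 mm above the control strip; its underside 3 mm above the strip. Axes as the warmer's.
- teapot: white ceramic teapot on the heating surface, body 128 mm across, 90 mm high (122 mm over the lid's knob), 0.5 to 0.9 kg; origin: centre of its underside, z up; spout to 118 mm along its +y, handle to 106 mm along its -y. All of it stays at least 70 mm from the line of the slot. Leave it alone.
- teapot_lid: lift-off lid of the teapot, 84 mm across, 42 mm high with its knob, 90 g; origin: centre of its underside, which sits 80 mm above the teapot's underside; leave it alone.
- flask: maroon vacuum flask with a steel twist cap, 90 mm across, 250 mm high, standing about 260 mm from the warmer's centre on one side of it; origin: centre of its underside, z up; leave it alone.
- mug_a: glass mug, 76 mm across, 88 mm high, with a handle at its +y, standing about 260 mm from the warmer's centre on the side opposite the flask; origin: centre of its underside; leave it alone.
- mug_b: glass mug like mug_a, standing beside the +y side of the warmer near its control strip, 205 to 235 mm along the warmer's +y from its middle; leave it alone.

How it is judged:
By the outcome, as a careful person would: the job done as asked, in the order asked, and still so for the second after the job is handed in, with the robot touching nothing.
It also fails if it takes over 54 s, if anything falls off the work surface, if the arm or the gripper's body presses on something with over 40 N, if the wrist force passes 120 N, or if a joint passes its speed limit or range.

## Working session

There is one attempt and no reset: what is moved stays moved. The work goes in short steps, Python scripts to look and compute and a tool call to move; the robot and the scene stay as the last step left them, time stands still between calls to the robot, and variables do not carry over. Pictures are saved under pics/ and viewed, at most 10 in all, crops included, and the job is handed in when it is done.

Besides the shell and the picture viewer there is one more tool, called after ">>>" as name(argument=value, ...) on one line, values as JSON. step_arm: Moves the arm, as the interface text tells. Its arguments: {"type":"object","properties":{"plan":{"type":"array","items":{"type":"array","items":{"type":"number"}}},"grip_force":{"type":"number"}},"required":["plan"]}

```bash
mkdir -p pics
python3 - <<'E'
from cell import *
import cv2,numpy as np
s=observe();print({k:np.round(v,3) for k,v in s.items()})
for n in("top","side"):
    c=read_camera(n);np.savez(f"pics/{n}0.npz",**c)
    cv2.imwrite(f"pics/{n}0.png",c["img"][:,:,::-1])
    print(n,c["fx"],c["cx"],c["cy"],np.round(c["R"],3),np.round(-c["R"].T@c["t"],3))
E
```

```text
{'time': np.float64(0.0), 'qpos': array([ 1.034,  0.343,  1.525,  0.   ,  1.275, -0.146]), 'qvel': array([-0.002, -0.   , -0.001, -0.   ,  0.001,  0.   ]), 'joint_efforts': array([ -0.   , -43.124, -24.422,   0.072,   0.056,  -0.   ]), 'tool_pos': array([0.2  , 0.485, 0.226]), 'tool_rot': array([-3.14 , -0.   ,  2.751]), 'contact_force': array([ 0.454, -0.084, -0.198]), 'torque': array([-0.027,  0.04 , -0.029]), 'grip_force': np.float64(0.0), 'opening': np.float64(0.092)}
top 458.60330064626123 282.5175013362298 212.14587657830037 [[-0.023 -1.    -0.007]
 [-0.994  0.023 -0.107]
 [ 0.107  0.004 -0.994]] [0.445 0.028 1.285]
side 439.56424445794426 271.2972091706724 214.5450084818048 [[ 0.809 -0.588 -0.002]
 [-0.399 -0.546 -0.737]
 [ 0.432  0.597 -0.676]] [ 0.073 -0.631  0.882]
```

View pics/top0.png

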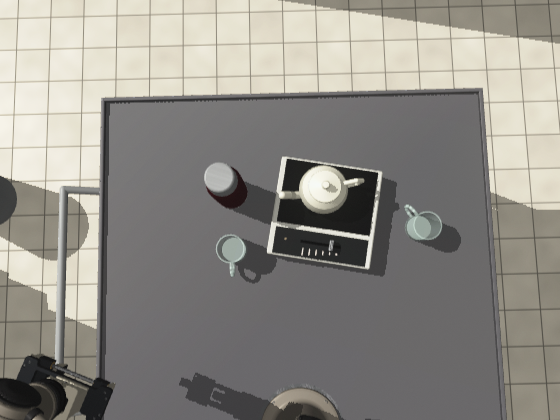

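View pics/side0.png

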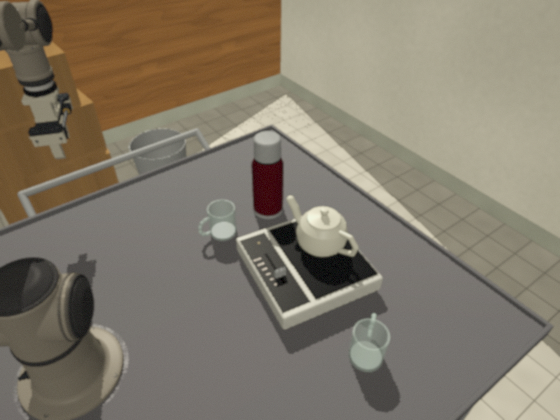

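The top view shows the warmer centred near (325,212), with the lever near (331,245), mug_b at (231,250) and the flask at (222,180). In the side view the lever is near (280,271). Next I'll zoom in on the strip.

```bash
cat > h.py <<'E'
import numpy as np,cv2
def load(n): return dict(np.load(f"pics/{n}.npz"))
def cast(c,u,v,z):
    d=c["R"].T@np.array([(u-c["cx"])/c["fx"],(v-c["cy"])/c["fy"],1]); o=-c["R"].T@c["t"]
    return o+d*(z-o[2])/d[2]
def proj(c,X):
    p=c["R"]@np.asarray(X)+c["t"]; return c["fx"]*p[0]/p[2]+c["cx"],c["fy"]*p[1]/p[2]+c["cy"]
E
python3 - <<'E'
from h import *
t=load("top0");s=load("side0")
a=cv2.resize(t["img"][220:275,262:387],None,fx=6,fy=6,interpolation=cv2.INTER_CUBIC)
b=cv2.resize(s["img"][232:297,232:357],None,fx=4,fy=4,interpolation=cv2.INTER_CUBIC)
w=np.zeros((600,750,3),np.uint8);w[:330]=a;w[335:595,:500]=b
cv2.imwrite("pics/crop0.png",w[:,:,::-1])
# warmer top white outline: points at height ~58mm from range
R=t["R"];yy,xx=np.mgrid[:420,:560];z=t["range_z"]
P=(np.stack([(xx-t["cx"])/t["fx"]*z,(yy-t["cy"])/t["fy"]*z,z],-1)-t["t"])@R
m=((P[...,2]>.045)&(P[...,2]<.075)&(z>0)).astype(np.uint8)
m=cv2.morphologyEx(m,cv2.MORPH_OPEN,np.ones((5,5)))
m[:, :255]=0;m[:,395:]=0
cs,_=cv2.findContours(m,cv2.RETR_EXTERNAL,cv2.CHAIN_APPROX_NONE)
k=max(cs,key=cv2.contourArea)[:,0]
Q=np.array([cast(t,u,v,.058)[:2] for u,v in k],np.float32)
r=cv2.minAreaRect(Q);print(r)
g=m*0;print(np.round(cv2.boxPoints(r),4))
E
```

```text
((0.5749064683914185, -0.08092036843299866), (0.2784717082977295, 0.26866665482521057), 79.70748138427734)
[[ 0.4179 -0.1939]
 [ 0.6822 -0.2419]
 [ 0.732   0.0321]
 [ 0.4676  0.0801]]
```

View pics/crop0.png

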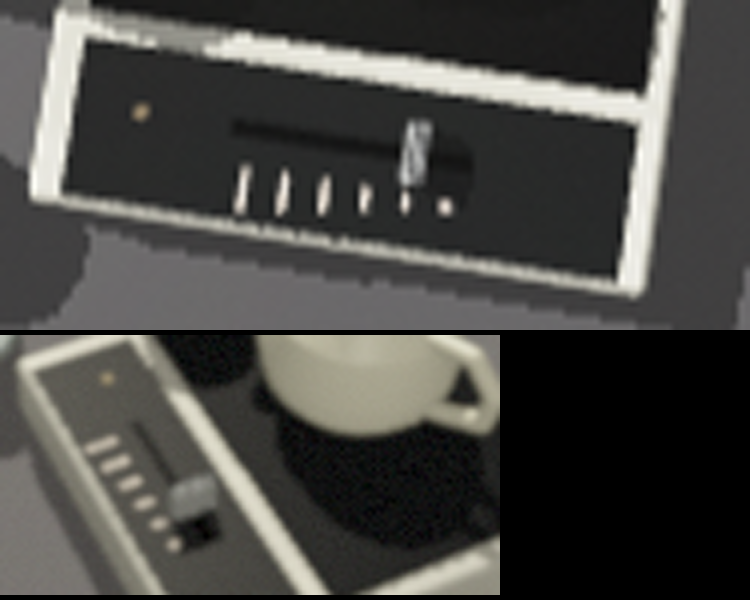

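The crop shows the off dot at (446,206) on the right, five bars to its left growing longer, and the steel tab at (416,152), close to click 1. I'll check that numerically.

Run:
```python
from h import *
t=load("top0");s=load("side0")
c=np.array([.5749,-.0809]);a=np.deg2rad(79.7075-90)
W=np.array([[np.cos(a),-np.sin(a)],[np.sin(a),np.cos(a)]])
print("yaw",a)
def tc(u,v): return (u-2.5)/6+262, (v-2.5)/6+220
def sc(u,v): return (u-1.5)/4+232,(v-335-1.5)/4+232
for n,u,v,z in[("dot",446,206,.058),("b1",405,202,.058),("b2",365,198,.058),("b3",324,195,.058),("b4",283,192,.058),("b5",243,189,.058),("slotend",234,126,.058),("lever",417,152,.083)]:
    X=cast(t,*tc(u,v),z)[:2];print(n,np.round(X,4),np.round(W.T@(X-c)*1e3,1))
for n,u,v,z in[("dot",174,545,.058),("b5",102,445,.058),("lever",194,489,.083)]:
    X=cast(s,*sc(u,v),z)[:2];print("side",n,np.round(X,4),np.round(W.T@(X-c)*1e3,1))
```

```text
yaw -0.17963801326151643
dot [ 0.462  -0.1069] [-106.4  -45.8]
b1 [ 0.4642 -0.0888] [-107.5  -27.6]
b2 [ 0.4664 -0.0711] [-108.5   -9.8]
b3 [ 0.4681 -0.053 ] [-110.     8.4]
b4 [ 0.4699 -0.0348] [-111.6   26.6]
b5 [ 0.4716 -0.0171] [-113.    44.4]
slotend [ 0.4997 -0.0138] [-86.   52.6]
lever [ 0.4854 -0.0924] [-86.  -27.3]
side dot [ 0.4637 -0.1058] [-105.   -44.3]
side b5 [ 0.4741 -0.0159] [-110.8   45.9]
side lever [ 0.4861 -0.095 ] [-84.8 -29.8]
```

The lever is at click 1 (warmer y = -27 mm). I'll carry the shut fingers high around to its -y side, with the tool's y axis along the slot.

>>> step_arm(plan=[[1,-0.035,-0.034,0,-0.02],[1,-0.07,-0.067,0,-0.04],[1,-0.106,-0.101,0,-0.06],[1,-0.141,-0.135,0,-0.08],[1,-0.176,-0.168,0,-0.1],[1,-0.211,-0.202,0,-0.12],[1,-0.246,-0.236,0,-0.14],[1,-0.281,-0.269,0,-0.16],[1,-0.317,-0.303,0,-0.18],[1,-0.352,-0.336,0,-0.2],[1,-0.387,-0.37,0,-0.211],[1,-0.422,-0.404,0,-0.211],[1,-0.457,-0.437,0,-0.211],[1,-0.48,-0.459,0,-0.211],[1,-0.4924,-0.471,0,-0.211],[1,-0.4924,-0.471,0,-0.211],[1,-0.4924,-0.471,0,-0.211]], grip_force=20)

```text
time: 2.22
tool_pos: [0.4754, -0.1365, 0.2266]
tool_rot: [3.141, -0.001, 2.963]
contact_force: [0.1, -0.2, -0.0]
opening: 0.0005
grip_force: 0.0
```

>>> step_arm(plan=[[1,0,0,0.04,0],[1,0,0,0.08,0],[1,0,0,0.12,0],[1,0,0,0.13,0],[1,0,0,0.13,0],[1,0,0,0.13,0]])

```text
time: 2.98
tool_pos: [0.4768, -0.1378, 0.0983]
tool_rot: [-3.141, 0.003, 2.962]
contact_force: [0.7, -0.2, 0.0]
opening: 0.0007
grip_force: 0.0
```

Run:
```python
from cell import *
from h import *
for n in("top","side"):
    c=read_camera(n);np.savez(f"pics/{n}1.npz",**c)
t=load("top1");s=load("side1");print(observe()["tool_pos"],grasp_offset if 'grasp_offset' in globals() else None)
w=np.zeros((600,780,3),np.uint8)
w[:260,:780]=cv2.resize(t["img"][210:275,262:457],None,fx=4,fy=4,interpolation=cv2.INTER_CUBIC)
w[265:600,:650]=cv2.resize(s["img"][200:267+33,225:420],(650,335),interpolation=cv2.INTER_CUBIC)
cv2.imwrite("pics/crop1.png",w[:,:,::-1])
```

```text
[ 0.47664407 -0.13787255  0.09811134] 0.0188
```

View pics/crop1.png

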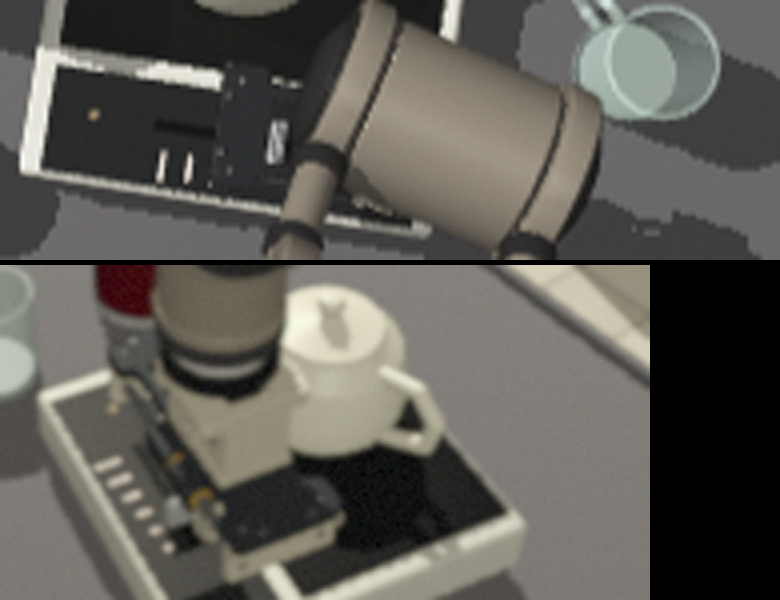

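The top view shows the tab clear at crop (277,140). The gripper body is on the slot line and clear of the teapot. Now I'll lower the fingertip to 68 mm and approach.

>>> step_arm(plan=[[1,0,0,0.015,0],[1,0,0,0.03,0],[1,0,0,0.03,0],[1,0,0,0.03,0],[1,0,0.005,0.03,0],[1,0,0.01,0.03,0],[1,0,0.013,0.03,0],[1,0,0.015,0.03,0],[1,0,0.015,0.03,0],[1,0,0.015,0.03,0]])

```text
time: 4.32
tool_pos: [0.4785, -0.1229, 0.0667]
tool_rot: [3.142, 0.0, 2.962]
contact_force: [0.4, 1.1, 0.7]
opening: 0.0003
grip_force: 0.0
```

>>> step_arm(plan=[[1,0,0.001,0,0],[1,0,0.002,0,0],[1,0,0.003,0,0],[1,0,0.004,0,0],[1,0,0.005,0,0],[1,0,0.005,0,0],[1,0,0.005,0,0]])

```text
time: 5.2
tool_pos: [0.4794, -0.1179, 0.0667]
tool_rot: [3.142, 0.0, 2.962]
contact_force: [0.4, -0.7, 1.1]
opening: 0.0002
grip_force: 0.0
```

>>> step_arm(plan=[[1,0,0.001,0,0],[1,0,0.002,0,0],[1,0,0.002,0,0],[1,0,0.002,0,0]])

```text
time: 5.7
tool_pos: [0.4798, -0.1159, 0.0667]
tool_rot: [3.142, 0.0, 2.962]
contact_force: [-0.7, -0.2, 0.7]
opening: 0.0003
grip_force: 0.0
```

>>> step_arm(plan=[[1,0,0.001,0,0],[1,0,0.002,0,0],[1,0,0.002,0,0],[1,0,0.002,0,0]])

```text
time: 6.2
tool_pos: [0.4802, -0.114, 0.0667]
tool_rot: [3.142, 0.0, 2.962]
contact_force: [0.4, 0.4, 0.6]
opening: 0.0006
grip_force: 0.0
```

>>> step_arm(plan=[[1,0,0.001,0,0],[1,0,0.002,0,0],[1,0,0.002,0,0],[1,0,0.002,0,0]])

```text
time: 6.7
tool_pos: [0.4805, -0.1122, 0.0667]
tool_rot: [-3.141, 0.0, 2.962]
contact_force: [-0.6, -3.1, -0.1]
opening: 0.0005
grip_force: 1.4
```

>>> step_arm(plan=[[1,0,0.001,0,0],[1,0,0.002,0,0],[1,0,0.002,0,0],[1,0,0.002,0,0]])

```text
time: 7.2
tool_pos: [0.4808, -0.1104, 0.0667]
tool_rot: [-3.141, 0.0, 2.962]
contact_force: [-2.2, -5.3, -0.2]
opening: 0.0009
grip_force: 2.7
```

Run:
```python
from cell import *
from h import *
t=read_camera("top");s=read_camera("side")
np.savez("pics/side2.npz",**s);np.savez("pics/top2.npz",**t)
w=np.zeros((600,780,3),np.uint8)
w[:260]=cv2.resize(t["img"][210:275,262:457],None,fx=4,fy=4,interpolation=cv2.INTER_CUBIC)
w[265:600,:650]=cv2.resize(s["img"][200:300,225:420],(650,335),interpolation=cv2.INTER_CUBIC)
cv2.imwrite("pics/crop2.png",w[:,:,::-1])
```

```text
(no output)
```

View pics/crop2.png

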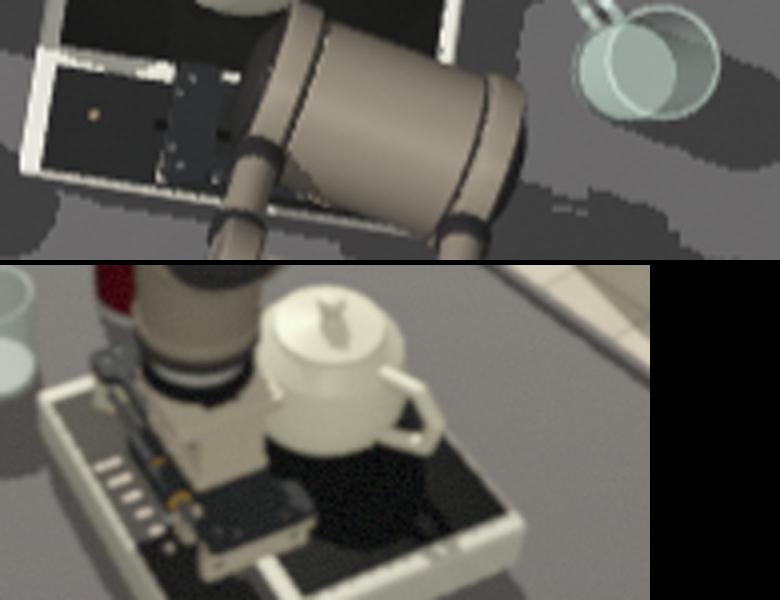

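Contact began near TCP y = -0.1137 and the force is now about 5.6 N, which fits the click's hump. I'll keep creeping forward until it snaps.

>>> step_arm(plan=[[1,0,0.0005,0,0],[1,0,0.001,0,0],[1,0,0.0015,0,0],[1,0,0.002,0,0],[1,0,0.002,0,0],[1,0,0.002,0,0]])

```text
time: 8.05
tool_pos: [0.4812, -0.1085, 0.0667]
tool_rot: [-3.141, 0.0, 2.962]
contact_force: [-1.6, -5.9, -0.1]
opening: 0.0003
grip_force: 2.9
```

>>> step_arm(plan=[[1,0,0.0005,0,0],[1,0,0.001,0,0],[1,0,0.0015,0,0],[1,0,0.002,0,0],[1,0,0.002,0,0],[1,0,0.002,0,0]])

```text
time: 8.8
tool_pos: [0.4816, -0.1059, 0.0667]
tool_rot: [3.141, 0.0, 2.962]
contact_force: [-0.0, -1.9, -0.8]
opening: 0.0006
grip_force: 1.1
```

>>> step_arm(plan=[[1,0,0.0005,0,0],[1,0,0.001,0,0],[1,0,0.0015,0,0],[1,0,0.002,0,0],[1,0,0.002,0,0],[1,0,0.002,0,0]])

```text
time: 9.55
tool_pos: [0.4819, -0.1041, 0.0667]
tool_rot: [3.141, 0.0, 2.962]
contact_force: [-1.0, 0.4, -0.2]
opening: 0.0006
grip_force: 0.0
```

It snapped into click 2. Next contact should be near y = -0.096, with the next snap near -0.087.

>>> step_arm(plan=[[1,0,0.001,0,0],[1,0,0.002,0,0],[1,0,0.003,0,0],[1,0,0.004,0,0],[1,0,0.005,0,0],[1,0,0.006,0,0],[1,0,0.006,0,0],[1,0,0.006,0,0]])

```text
time: 10.55
tool_pos: [0.483, -0.0983, 0.0667]
tool_rot: [3.142, 0.0, 2.962]
contact_force: [0.2, -0.2, 0.2]
opening: 0.0002
grip_force: 0.0
```

>>> step_arm(plan=[[1,0,0.0005,0,0],[1,0,0.001,0,0],[1,0,0.0015,0,0],[1,0,0.002,0,0],[1,0,0.002,0,0],[1,0,0.002,0,0]])

```text
time: 11.3
tool_pos: [0.4833, -0.0963, 0.0667]
tool_rot: [3.142, 0.0, 2.962]
contact_force: [0.2, -0.3, -0.6]
opening: 0.0004
grip_force: 0.0
```

>>> step_arm(plan=[[1,0,0.0005,0,0],[1,0,0.001,0,0],[1,0,0.0015,0,0],[1,0,0.002,0,0],[1,0,0.002,0,0],[1,0,0.002,0,0]])

```text
time: 12.05
tool_pos: [0.4837, -0.0945, 0.0667]
tool_rot: [-3.141, 0.0, 2.962]
contact_force: [-0.8, -3.0, 0.5]
opening: 0.0002
grip_force: 1.5
```

Contact came where expected, so the lever is at click 2. I'll creep through the last hump.

>>> step_arm(plan=[[1,0,0.0005,0,0],[1,0,0.001,0,0],[1,0,0.0015,0,0],[1,0,0.002,0,0],[1,0,0.002,0,0],[1,0,0.002,0,0]])

```text
time: 12.8
tool_pos: [0.484, -0.0926, 0.0667]
tool_rot: [-3.141, 0.0, 2.962]
contact_force: [-1.5, -6.0, 0.2]
opening: 0.0005
grip_force: 2.7
```

>>> step_arm(plan=[[1,0,0.0005,0,0],[1,0,0.001,0,0],[1,0,0.0015,0,0],[1,0,0.002,0,0],[1,0,0.002,0,0],[1,0,0.002,0,0]])

```text
time: 13.55
tool_pos: [0.4844, -0.0907, 0.0667]
tool_rot: [-3.141, 0.0, 2.962]
contact_force: [-1.2, -5.6, -0.7]
opening: 0.0005
grip_force: 2.9
```

>>> step_arm(plan=[[1,0,0.0005,0,0],[1,0,0.001,0,0],[1,0,0.0015,0,0],[1,0,0.002,0,0],[1,0,0.002,0,0],[1,0,0.002,0,0]])

```text
time: 14.3
tool_pos: [0.4848, -0.0882, 0.0667]
tool_rot: [3.141, 0.0, 2.962]
contact_force: [0.1, -2.8, 0.9]
opening: 0.0007
grip_force: 1.1
```

>>> step_arm(plan=[[1,0,0.0005,0,0],[1,0,0.001,0,0],[1,0,0.0015,0,0],[1,0,0.002,0,0],[1,0,0.002,0,0],[1,0,0.002,0,0]])

```text
time: 15.05
tool_pos: [0.4851, -0.0864, 0.0667]
tool_rot: [3.141, 0.0, 2.962]
contact_force: [-0.1, 0.4, 0.1]
opening: 0.0008
grip_force: 0.0
```

It has snapped again and the force is zero. I'll back off, rise, swing clear and look.

>>> step_arm(plan=[[1,0,-0.01,0,0],[1,0,-0.02,0,0],[1,0,-0.025,0,0],[1,0,-0.025,0,0],[1,0,-0.025,-0.04,0],[1,0,-0.025,-0.08,0],[1,0,-0.025,-0.12,0],[1,0,-0.025,-0.16,0],[1,0.03,-0.065,-0.16,0],[1,0.06,-0.105,-0.16,0],[1,0.09,-0.145,-0.16,0],[1,0.12,-0.185,-0.16,0],[1,0.12,-0.225,-0.16,0],[1,0.12,-0.225,-0.16,0],[1,0.12,-0.225,-0.16,0]])

```text
time: 16.92
tool_pos: [0.3268, -0.2856, 0.2265]
tool_rot: [3.141, -0.0, 2.962]
contact_force: [0.2, -0.2, 0.1]
opening: 0.0003
grip_force: 0.0
```

Run:
```python
from cell import *
from h import *
t=read_camera("top");s=read_camera("side");print(observe()["tool_pos"])
np.savez("pics/side3.npz",**s);np.savez("pics/top3.npz",**t)
a=cv2.resize(t["img"][220:275,262:387],None,fx=6,fy=6,interpolation=cv2.INTER_CUBIC)
w=np.zeros((600,780,3),np.uint8);w[:330,:750]=a
w[335:595,:350]=cv2.resize(s["img"],(350,260));w[335:595,360:710]=cv2.resize(t["img"],(350,260))
cv2.imwrite("pics/crop3.png",w[:,:,::-1])
```

```text
[ 0.32712136 -0.28529916  0.22659466]
```

View pics/crop3.png

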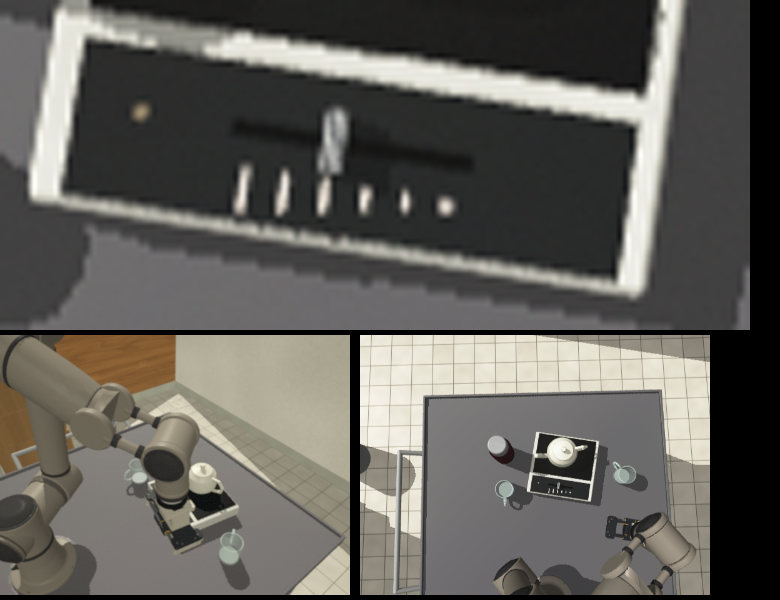

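The tab is now at crop (333,141), in line with the third bar. It has moved 83 px, which is two 41 px pitches, and the warmer's edges haven't moved. I'm handing in.

```bash
python3 -c "
from cell import *
print(hand_in())"
```

```text
the job is handed in; nothing more can be done
None
```

The heat lever is at the third click (medium): I pushed it up from click 1, two clicks and never past the third. The final picture shows it in line with the third bar, with the warmer unmoved and the arm clear; the job is handed in.

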